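Flip the hall-shelf flap open and press the heating boost button

TASK

Put the hall radiator on boost: with a gentle fingertip push, flip the flap of the wider box up and over until it leans back open by itself, take the fingers away, then press the round button inside that box fully down and let it come up again. Leave that flap open. Grip and pick up nothing: leave the narrower box's flap shut and the other things on the shelf standing where they are.

Things in the scene. Friction and masses are not known exactly. Their poses are not given: they have to be found in the camera images.
- wide_box: Wider of two fixed white boxes: 130 deep (x), 200 wide (y), 80 mm high without flap, walls 8 mm. Origin: centre of underside; x points from its front (robot side) to its hinge side, y left, z up. Compartment floor 42 mm above the shelf; holds the button (-y half) and a fixed flat rectangular unit (+y half, top 55 mm up). Yaw up to 0.15 rad either way; the boxes can swap places
- wide_flap (a joint): Angle of the wide flap (rad): 0 shut, flat; grows as the front edge rises and swings back; 1.57 upright; stops at 2.1. Free hinge, slight damping: below about 1.5 it falls shut, beyond it gravity takes it to 2.1. Wooden board 170 long, 200 wide, 8 mm thick, about 0.2 kg; shut, its underside is 80 mm above the shelf and its front edge overhangs the box front by 40 mm: a lip to hook from below
- wide_flap_lip (a point): Middle of the lower front edge of the wide flap, on its underside, 170 mm from the hinge. It moves with the flap; its axes are the flap's
- wide_flap_hinge (a point): Middle of the wide flap's hinge axis, on the back upper edge of the wide box (box frame 65, 0, 80 mm). Fixed to the box, with the box's axes (hinge axis along y)
- boost (a joint): Travel of the round button in the wide box (m): 0 up, 0.006 fully down. Spring return, about 5 N when fully down
- boost_top (a point): Centre of the top face of the round button (18 mm in radius, about 64 mm above the shelf when up), in the wide box's compartment at box frame (-20, -45) mm. It can be reached from straight above once the flap is open
- narrow_box: The narrower white box, alike but only 110 mm wide. Origin at the centre of its underside, same axes. To be left alone
- narrow_flap (a joint): Angle of the narrow box's flap (rad), 0 shut; to be left shut
- bowl: Loose blue glazed bowl, 110 across, 50 mm high, to the right of the boxes. Origin at the centre of its underside
- bike_light: Loose red bike light, a 34 mm round body 35 mm high, beside the wide box. Origin at the centre of its underside
- carabiner: Loose aluminium carabiner lying flat, about 80 by 36 by 8 mm, two brass keys reaching out to 106 mm from its origin along its +x, in front of the boxes between their lanes. Origin at the middle of the carabiner, on the shelf
- glasses: Loose folded reading glasses, about 124 by 24 by 40 mm, in front and to the left of the boxes. Origin at the middle of the underside
- case: Loose grey spectacles case, 60 by 155 by 36 mm, to the left of the boxes. Origin at the centre of its underside
- padlock: Loose brass padlock standing upright, 20 by 40 by 61 mm, beside the narrow box. Origin at the centre of its underside
- torch: Loose aluminium pocket torch lying down, 105 mm long, 30 mm thick, behind the boxes. Origin at the middle of its length, on the shelf

How it is judged:
On the way, in this order (a step that is already met when the one before it is completed fails the run):
1. the wide flap leans open by itself, untouched by the robot (value of joint wide_flap above 1.95 rad and contact force between the fingers and wide_flap below 0.1 N), for 0.3 s.
2. the button is pressed down (at least 4.5 of 6 mm) with the flap open (value of joint boost above 0.0045 m and value of joint wide_flap above 1.9 rad), for 0.1 s.
At the end, for the whole second after the job is handed in: The wide flap rests open beyond 1.95 rad, still; the button is up again (within 1.5 mm); the narrow flap is shut (within 0.05 rad) (value of joint wide_flap above 1.95 rad and velocity of joint wide_flap between -0.1 and 0.1 rad/s and value of joint boost below 0.0015 m and value of joint narrow_flap below 0.05 rad); the robot touches nothing.
It fails at once if the wide flap is gripped or forced (over 30 N) (contact force between the fingers and wide_flap above 30 N).
It fails at once if the narrow flap is raised (value of joint narrow_flap above 0.15 rad).
It fails at once if another thing on the shelf is picked up or moved by over 30 mm (distance of any of bowl, bike_light, carabiner, glasses, case, padlock, torch from where it was at the start of the episode above 0.03 m).
It fails at once if a standing thing is knocked over (angle between any of bike_light, padlock, bowl's own z axis and vertical above 0.5 rad or angle between glasses's own z axis and vertical above 0.7 rad).
It also fails if it takes over 58 s, if anything falls off the work surface, if the arm or the gripper's body presses on something with over 40 N, if the wrist force passes 120 N, or if a joint passes its speed limit or range.

ROBOT

A 6-joint arm with a two-finger parallel gripper is mounted at the origin on the work surface. World frame = base frame: x ahead of the robot, y to its left, z up, the work surface at z = 0. Lengths are in m, angles in rad, forces in N, time in s.
With the tool pointing down it reaches from about 0.35 to 1 m from the base axis. Payload 7.1 kg.
Tool frame: the origin (TCP) lies at the very end of the fingers, on their centre line; the grasp point (between the pads) lies 19 mm behind it; x points along the fingers, z is the direction in which the jaws open and shut, and the axes are right-handed (so a half turn about x gives the same grasp; the last joint's range is limited). The gripper opens to 85 mm and grips with 20 to 120 N. Pads are 22 mm wide; open, the fingers measure 114 mm over their backs; the gripper's body (76 mm by 85 mm) begins 54 mm behind the grasp point. The pads swing forward as they close: fully open they stand 13 mm farther back than shut.
Start: joints at [1.172, 0.423, 1.63, -0, 1.089, -0.019], TCP at [0.232, 0.58, 0.231] pointing down, gripper open.
Joint ranges: [-3, 3], [-0.9, 2.11], [0.09, 2.58], [-1.31, 4.45], [0.11, 2.69], [-2.54, 2.54]. Speed limits (rad/s): [2.39, 2.39, 3.01, 3.14, 3.14, 3.14].

INTERFACE

Orientations are given as [roll, pitch, yaw] about the fixed x, y, z axes, in that order (R = Rz(yaw) Ry(pitch) Rx(roll)).
In Python, from station import arm gives the robot as it stands.
- The arm moves only by the tool arm_command, never from a script. Its argument "increments" is a list of rows, each a list of 6 numbers: the shift along the tool's x, y, z in m, then the turn, a rotation vector about the tool's x, y, z in degrees. A call has 1 to 5 rows; each row is the pose to reach, as a shift and turn from the pose commanded when the call began, along the tool's axes at that moment; what a row does not reach only later rows make up. A row lasts 1/10 s, in which the tool goes at most 50 mm and 8.59 degrees, less where a joint would pass 70% of its speed; a pose out of reach is approached as far as the arm can. A call with a gripper value outside its range is refused whole. "jaw" is the closure in counts, from 0 (fully open) to 255 (shut), set as the call begins (left out, the last holds). The fingers move at their own pace and stop on an object; "grip_force" is the grip in N (left out, the last holds). Time passes only in rows, so rows that repeat a pose let the fingers close. It gives the time, the measured TCP pose, the force and the opening at its end, in the units of the state.
- arm.get_obs(): the state, without advancing time (a new reading comes with each control period).
- arm.capture(name): name is "scene" or "top" or "wrist"; returns the picture (384x512x3 uint8, blue, green, red); there is no depth.
- arm.camera_params(name): a dict with "intrinsics" (3x3 intrinsics, pixels), "R" (3x3) and "t" (3): a world point X has camera coordinates R X + t. Camera axes: x right, y down, z forward; pixel columns grow to the right and rows downward; lengths in m; the calibration is good to about 2 mm. The wrist camera is an equidistant fisheye: a pixel r from the principal point sees the ray r / f radians off the axis. A picture is of the moment at which its call begins: read the wrist's pose just before it. camera_params takes no time and is no camera call; for the wrist camera it gives the pose at the moment of the call.
- arm.sign_off(): hands the job in, once; it reports no verdict.
The state is a dict: "clock": time; "joints": joint angles; "qvel": joint speeds; "tau": joint torques, N m; "position": TCP position; "tcp_rot": TCP orientation; "wrist_force": force on the tool from outside, world axes, zero at the start; "moment": the same for the moment, N m; "gripper_width": opening from 0.0 (shut) to 1.0 (fully open).
Only numpy, scipy, OpenCV 4.12 (cv2) and the standard library are available. Lean on these libraries where they do the work, as an engineer would, in place of code of your own. Each camera call takes 0.05 s, during which the arm holds its last target.

## Working session

There is one attempt and no reset: what is moved stays moved. The work goes in short steps, Python scripts to look and compute and a tool call to move; the robot and the scene stay as the last step left them, time stands still between calls to the robot, and variables do not carry over. Pictures are saved under pics/ and viewed, and the job is handed in when it is done.

Besides the shell and the picture viewer there is one more tool, called after ">>>" as a command line: name --pt "numbers of a row" for each row, then --argument value for the rest. arm_command: Moves the arm, as the interface text tells. Its arguments: {"type":"object","properties":{"increments":{"type":"array"},"jaw":{"type":"number"},"grip_force":{"type":"number"}},"required":["increments"]}

```bash
ls; mkdir -p pics; python3 - <<'E'
from station import arm
import cv2
print(arm.get_obs())
for n in ["scene","top","wrist"]:
    p=arm.camera_params(n); print(n,p)
    cv2.imwrite(f"pics/{n}0.png",arm.capture(n))
E
```

```text
pics
{'clock': 0.0, 'joints': array([ 1.17201261e+00,  4.23868117e-01,  1.63070945e+00, -1.79610018e-05,
        1.08858857e+00, -1.90052012e-02]), 'qvel': array([-4.86128993e-04,  1.75695675e-04,  5.92069994e-04,  8.84016491e-05,
        3.75442112e-03,  5.66208839e-04]), 'tau': array([ 1.74743363e-03, -5.57385063e+01, -2.81744027e+01,  1.01049187e-05,
        7.24339581e-03, -1.82447150e-05]), 'position': array([0.23146408, 0.57996011, 0.23052101]), 'tcp_rot': array([ 3.13269198,  1.56922276, -1.95946718]), 'wrist_force': array([ 0.592451  ,  0.26037804, -0.77896255]), 'moment': array([0.01041623, 0.03063478, 0.01890346]), 'gripper_width': 1.0006509949411537}
scene {'intrinsics': array([[489.67131044,   0.        , 262.42016444],
       [  0.        , 489.67131044, 191.70401505],
       [  0.        ,   0.        ,   1.        ]]), 'R': array([[-0.75519033,  0.65548951,  0.00458935],
       [ 0.37103823,  0.43322438, -0.82136914],
       [-0.54038707, -0.61858721, -0.57037853]]), 't': array([ 0.43541462, -0.1478429 ,  1.70961737])}
top {'intrinsics': array([[406.50847238,   0.        , 253.35370715],
       [  0.        , 406.50847238, 197.32322679],
       [  0.        ,   0.        ,   1.        ]]), 'R': array([[-0.04724597, -0.99888121,  0.00203456],
       [-0.97762621,  0.04582248, -0.20529807],
       [ 0.20497516, -0.01168854, -0.97869738]]), 't': array([0.02129664, 0.59156546, 1.40581523])}
wrist {'intrinsics': array([[297.31863964,   0.        , 255.88045722],
       [  0.        , 297.31863964, 188.7759346 ],
       [  0.        ,   0.        ,   1.        ]]), 'R': array([[ 0.37107587,  0.92860116, -0.00160976],
       [ 0.87968789, -0.3509735 ,  0.32088443],
       [ 0.29740867, -0.12048855, -0.94711699]]), 't': array([-0.62371019, -0.04210375,  0.38069117])}
```

View pics/top0.png

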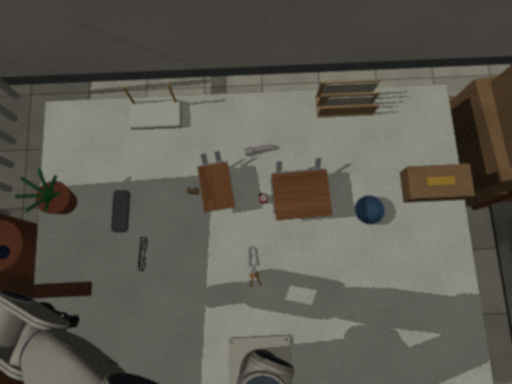

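View pics/scene0.png

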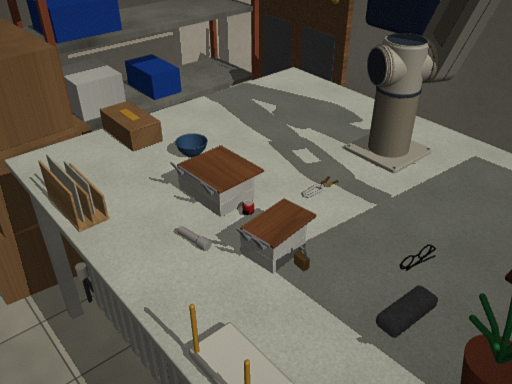

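View pics/wrist0.png

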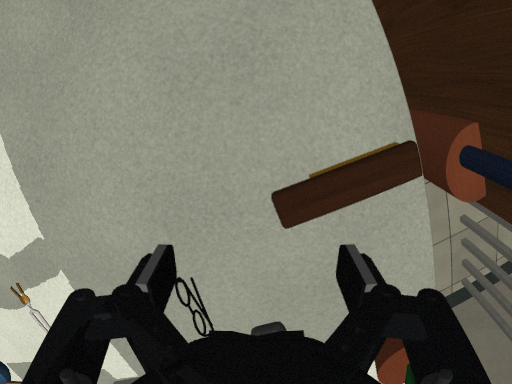

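The top view shows the wide flap at about (302,194), the narrow one at (216,187), the red light at (263,198) between them, the carabiner at (254,265) and the bowl at (370,209). Next I'll measure the flap corners.

```bash
cat > h.py <<'E'
import numpy as np, cv2
from station import arm
def ray(name,u,v,p=None):
    p=p or arm.camera_params(name); K=p["intrinsics"]
    d=p["R"].T@np.array([(u-K[0,2])/K[0,0],(v-K[1,2])/K[1,1],1.]); c=-p["R"].T@p["t"]
    return c,d/np.linalg.norm(d)
def plane(name,u,v,z):
    c,d=ray(name,u,v); return c+d*(z-c[2])/d[2]
def proj(name,X):
    p=arm.camera_params(name); q=p["R"]@np.asarray(X)+p["t"]; q=p["intrinsics"]@q; return q[:2]/q[2]
E
python3 - <<'E'
from h import *
im=cv2.imread("pics/top0.png"); hsv=cv2.cvtColor(im,cv2.COLOR_BGR2HSV)
print(hsv[194,302],hsv[187,216])
m=((hsv[...,0]<16)&(hsv[...,1]>100)&(hsv[...,2]>40)).astype(np.uint8)*255
n,l,s,c=cv2.connectedComponentsWithStats(m)
for i in range(1,n):
    if s[i,4]<30: continue
    cs,_=cv2.findContours((l==i).astype(np.uint8),cv2.RETR_EXTERNAL,cv2.CHAIN_APPROX_NONE)
    r=cv2.minAreaRect(cs[0]); b=cv2.boxPoints(r)
    print(i,s[i],c[i].round(1))
    if s[i,4]>800 and 190<c[i][0]<340 and c[i][1]<230:
        P=np.array([plane("top",u,v,.088) for u,v in b]); print(b.round(1)); print(P.round(3)); print([np.linalg.norm(P[k]-P[k-1]).round(3) for k in range(4)], P.mean(0).round(4))
cv2.imwrite("pics/crop.png",cv2.resize(im[130:300,180:400],None,fx=3.5,fy=3.5,interpolation=cv2.INTER_CUBIC))
s=cv2.imread("pics/scene0.png"); cv2.imwrite("pics/crop2.png",cv2.resize(s[130:280,160:350],None,fx=4,fy=4,interpolation=cv2.INTER_CUBIC))
E
```

```text
[ 11 147  87] [ 12 147  87]
1 [450  69  62  81 933] [492.9 105.1]
54 [481 114  18  19 108] [489. 124.]
64 [477 132  35  51 322] [491.8 156.4]
75 [500 149  12  17  77] [505.6 156.8]
79 [ 199  163   35   49 1338] [215.6 186.6]
[[196.8 166.9]
 [226.6 161.9]
 [234.1 206.5]
 [204.2 211.5]]
[[0.708 0.192 0.088]
 [0.721 0.084 0.088]
 [0.557 0.063 0.088]
 [0.544 0.169 0.088]]
[np.float64(0.166), np.float64(0.109), np.float64(0.166), np.float64(0.106)] [0.6323 0.1268 0.088 ]
86 [401 166  38  35 282] [415.2 180.8]
91 [436 166  39  34 332] [458.7 184.3]
99 [ 272  170   60   49 2503] [301.3 194.4]
[[271.7 173.9]
 [327.6 169.3]
 [331.4 214.7]
 [275.5 219.4]]
[[ 0.669 -0.076  0.088]
 [ 0.677 -0.278  0.088]
 [ 0.511 -0.277  0.088]
 [ 0.504 -0.08   0.088]]
[np.float64(0.165), np.float64(0.202), np.float64(0.166), np.float64(0.197)] [ 0.5901 -0.1778  0.088 ]
110 [ 46 182  25  32 461] [ 59.6 199. ]
126 [422 189  10  11  34] [426.5 193.1]
156 [ 38 202   7  10  40] [ 41.4 206. ]
171 [   0  220   35   54 1228] [ 14.6 249.3]
```

View pics/crop.png

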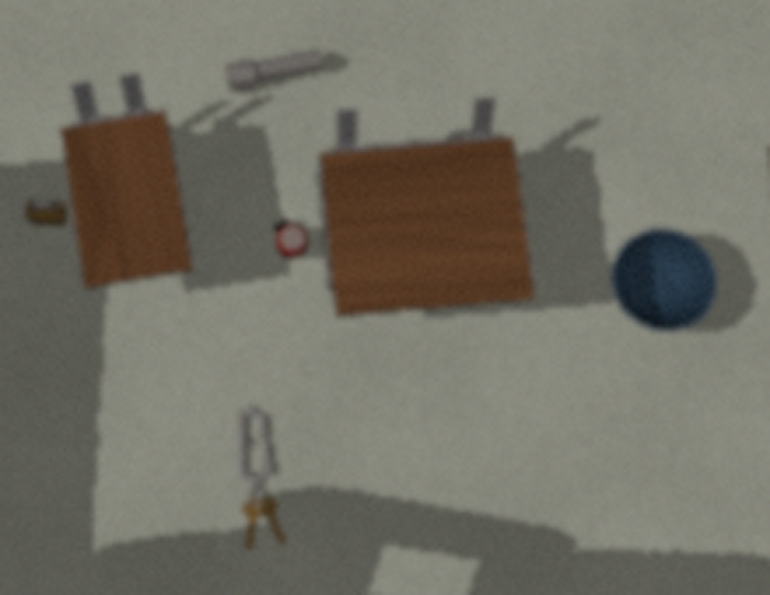

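View pics/crop2.png

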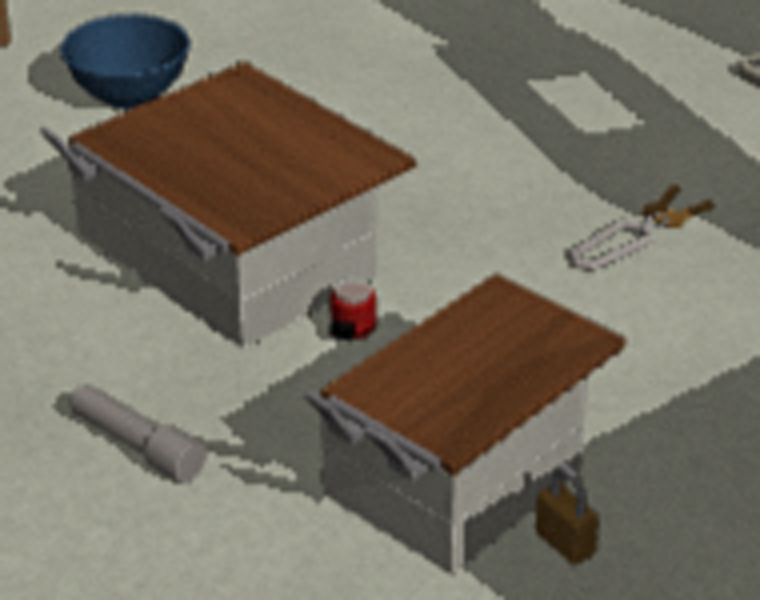

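```bash
cat >> h.py <<'E'
from scipy.spatial.transform import Rotation as Ro
def Rt(o): return Ro.from_euler('xyz',o).as_matrix()
def tool(alpha,psi,sgn=1):
    """tool x pointing alpha deg below horizontal, heading psi deg; z horizontal"""
    a,p=np.radians([alpha,psi]); x=np.array([np.cos(a)*np.cos(p),np.cos(a)*np.sin(p),-np.sin(a)])
    z=sgn*np.array([-np.sin(p),np.cos(p),0]); return np.c_[x,np.cross(z,x),z]
def inc(Xt,Rtgt=None,o=None,n=1,cur=None):
    o=o or arm.get_obs(); R=Rt(o["tcp_rot"]); X=o["position"]
    sh=R.T@(np.asarray(Xt)-X); w=np.zeros(3) if Rtgt is None else np.degrees(Ro.from_matrix(R.T@Rtgt).as_rotvec())
    print("clock",round(o["clock"],2),"pos",X.round(4),"force",o["wrist_force"].round(1),"shift",sh.round(4),"|",np.linalg.norm(sh).round(3),"turn",w.round(2),np.linalg.norm(w).round(1))
E
python3 - <<'E'
from h import *
o=arm.get_obs(); print(Rt(o["tcp_rot"]).round(3))
for s in (1,-1):
    for psi in (0,-19):inc([.43,-.18,.2],tool(60,psi,s))
E
```

```text
[[-0.    -0.929  0.371]
 [-0.001  0.371  0.929]
 [-1.     0.    -0.001]]
clock 0.15 pos [0.2315 0.5801 0.2307] force [-0.2  0.1  0.2] shift [ 0.0314 -0.4661 -0.6323] | 0.786 turn [-21.24  -5.76 -29.65] 36.9
clock 0.15 pos [0.2315 0.5801 0.2307] force [-0.2  0.1  0.2] shift [ 0.0314 -0.4661 -0.6323] | 0.786 turn [ -2.68  -0.79 -30.  ] 30.1
clock 0.15 pos [0.2315 0.5801 0.2307] force [-0.2  0.1  0.2] shift [ 0.0314 -0.4661 -0.6323] | 0.786 turn [153.39 -41.12   7.99] 159.0
clock 0.15 pos [0.2315 0.5801 0.2307] force [-0.2  0.1  0.2] shift [ 0.0314 -0.4661 -0.6323] | 0.786 turn [171.3  -45.91   1.2 ] 177.4
```

>>> arm_command --pt "0 -0.02 -0.04 0 0 0" --pt "0 -0.04 -0.08 0 0 0" --pt "0 -0.06 -0.12 0 0 0" --pt "0 -0.08 -0.16 0 0 0" --pt "0 -0.1 -0.2 0 0 0" --jaw 255

```text
clock: 0.65
position: [0.2501, 0.3558, 0.2311]
tcp_rot: [-3.004, 1.57, -1.812]
wrist_force: [1.2, -0.5, -0.5]
gripper_width: 0.144
```

>>> arm_command --pt "0 -0.03 -0.035 0 0 0" --pt "0 -0.06 -0.07 0 0 0" --pt "0 -0.09 -0.105 0 0 0" --pt "0 -0.12 -0.14 0 0 0" --pt "0 -0.15 -0.175 0 0 0"

```text
clock: 1.15
position: [0.3249, 0.1378, 0.2315]
tcp_rot: [-0.859, 1.57, 0.333]
wrist_force: [0.8, -0.0, 0.5]
gripper_width: 0.003
```

>>> arm_command --pt "0 -0.03 -0.035 0 0 0" --pt "0 -0.06 -0.07 0 0 0" --pt "0 -0.09 -0.105 0 0 0" --pt "0 -0.12 -0.14 0 0 0" --pt "0 -0.15 -0.175 0 0 0"

```text
clock: 1.65
position: [0.3994, -0.0807, 0.2314]
tcp_rot: [-1.123, 1.57, 0.068]
wrist_force: [1.4, 0.4, 0.6]
gripper_width: 0.005
```

```bash
python3 - <<'E'
from h import *
o=arm.get_obs();print(o["joints"].round(3), Rt(o["tcp_rot"]).round(3))
inc([.43,-.18,.2],tool(60,0),o)
E
```

```text
[-0.229  0.095  2.084  0.     0.963 -1.419] [[ 0.    -0.929  0.371]
 [ 0.     0.371  0.929]
 [-1.    -0.     0.   ]]
clock 1.65 pos [ 0.3994 -0.0807  0.2314] force [1.4 0.4 0.6] shift [ 0.0315 -0.0653 -0.0809] | 0.109 turn [-21.29  -5.7  -29.61] 36.9
```

>>> arm_command --pt "0 -0.01 -0.015 -4.2 -1.1 -5.9" --pt "0 -0.02 -0.03 -8.5 -2.3 -11.8" --pt "0 -0.035 -0.045 -12.7 -3.4 -17.7" --pt "0 -0.05 -0.06 -17 -4.6 -23.6" --pt "0 -0.065 -0.08 -21.3 -5.7 -29.6"

```text
clock: 2.15
position: [0.428, -0.159, 0.2334]
tcp_rot: [-1.53, 1.122, -0.011]
wrist_force: [1.0, 0.6, 0.7]
gripper_width: 0.001
```

```bash
python3 - <<'E'
from h import *
o=arm.get_obs();print(o["joints"].round(3), Rt(o["tcp_rot"]).round(3))
inc([.43,-.18,.2],tool(45,0),o)
cv2.imwrite("pics/w1.png",arm.capture("wrist"))
E
```

```text
[-0.522  0.025  2.242  0.442  0.519 -2.388] [[ 0.433 -0.9    0.047]
 [-0.005  0.05   0.999]
 [-0.901 -0.433  0.018]]
clock 2.15 pos [ 0.428  -0.159   0.2334] force [1.  0.6 0.7] shift [ 0.0311  0.0116 -0.0215] | 0.04 turn [ -2.81  -0.75 -19.3 ] 19.5
```

View pics/w1.png

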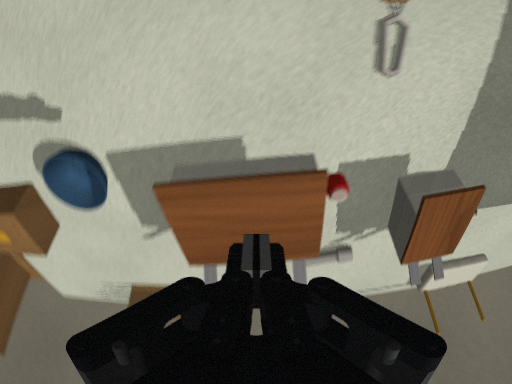

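```bash
cat >> h.py <<'E'
def fk(q,p):
    a,d1,L2,L3,e,Lt=p
    q=np.asarray(q)
    Ry=lambda t:Ro.from_euler('y',t).as_matrix(); Rz=lambda t:Ro.from_euler('z',t).as_matrix()
    R=Rz(q[0]); X=np.array([0,0,d1])+R@[a,0,0]
    R=R@Ry(q[1]); X=X+R@[0,0,L2]
    R=R@Ry(q[2]); X=X+R@[e,0,L3]
    R=R@Rz(q[3])@Ry(q[4])@Rz(q[5]); X=X+R@[0,0,Lt]
    return X,R
E
python3 - <<'E'
from h import *
from scipy.optimize import least_squares
D=[([1.17201261e+00,  4.23868117e-01,  1.63070945e+00,0,1.08858857,-.019],[0.23146408, 0.57996011, 0.23052101]),
([-0.229,.095,2.084,0,.963,-1.419],[.3994,-.0807,.2314])]
o=arm.get_obs(); D.append((o["joints"],o["position"]))
f=lambda p:np.concatenate([fk(q,p)[0]-x for q,x in D])
s=least_squares(f,[0,.4,.4,.4,0,.3],method='lm'); print(s.x,np.abs(s.fun).max(),np.linalg.svd(s.jac)[1])
for q,x in D: print(fk(q,s.x)[0],x)
print((fk(o["joints"],s.x)[1].T@Rt(o["tcp_rot"])).round(2), o["joints"],o["position"])
E
```

```text
[0.02189212 0.62075747 0.49137081 0.58555332 0.25111443 0.34177972] 0.01133345246979639 [3.41328611 2.47483492 0.38664952 0.25648193 0.09533951 0.01730841]
[0.24268836 0.57596404 0.23220957] [0.23146408, 0.57996011, 0.23052101]
[ 0.3948429  -0.09203345  0.22746765] [0.3994, -0.0807, 0.2314]
[ 0.42826905 -0.16364039  0.23598493] [ 0.42882633 -0.16030737  0.23374114]
[[ 0.  0. -1.]
 [-0.  1.  0.]
 [ 1.  0. -0.]] [-0.52538384  0.02644895  2.24163096  0.44848247  0.51681909 -2.40435277] [ 0.42882633 -0.16030737  0.23374114]
```

```bash
python3 - <<'E'
from h import *
inc([.43,-.16,.2],tool(50,-20))
E
```

```text
clock 2.2 pos [ 0.4288 -0.1603  0.2337] force [1.  0.4 0.5] shift [ 0.0309  0.0137 -0.0001] | 0.034 turn [ 14.43  10.28 -14.13] 22.7
```

>>> arm_command --pt "0.01 0.005 0 4.8 3.4 -4.7" --pt "0.02 0.01 0 9.6 6.8 -9.4" --pt "0.03 0.014 0 14.4 10.3 -14.1" --pt "0.03 0.014 0 14.4 10.3 -14.1"

```text
clock: 2.6
position: [0.4228, -0.165, 0.2232]
tcp_rot: [-1.534, 0.911, -0.315]
wrist_force: [0.4, 0.1, 0.6]
gripper_width: 0.002
```

```bash
cat > kin.py <<'E'
from h import *
from scipy.optimize import least_squares
def fk2(q,p):
    X,R=fk(q,p[:6]); return X+Ro.from_euler('z',q[0]).as_matrix()@[0,p[6],0],R
D=[([1.17201261e+00,  4.23868117e-01,  1.63070945e+00,0,1.08858857,-.019],[0.23146408, 0.57996011, 0.23052101]),
([-0.229,.095,2.084,0,.963,-1.419],[.3994,-.0807,.2314]),([-0.52538384,  0.02644895,  2.24163096,  0.44848247 , 0.51681909 ,-2.40435277],[ 0.42882633, -0.16030737 , 0.23374114])]
def fit(extra):
    d=D+extra
    f=lambda p:np.concatenate([fk2(q,p)[0]-x for q,x in d])
    s=least_squares(f,[0,.4,.4,.4,0,.3,0],method='lm'); print(s.x.round(4),np.abs(s.fun).max(),np.linalg.svd(s.jac)[1].round(3)); return s.x
T=np.array([[0,0,-1],[0,1,0],[1,0,0]])
lo=np.array([-3,-.9,.09,-1.31,.11,-2.54]);hi=np.array([3,2.11,2.58,4.45,2.69,2.54])
def ik(p,X,R,q0):
    def g(q):
        x,r=fk2(q,p); return np.r_[(x-X)*10,Ro.from_matrix((r@T).T@R).as_rotvec()]
    s=least_squares(g,np.clip(q0,lo+.01,hi-.01),bounds=(lo,hi)); return s.x,np.abs(s.fun).max()
E
python3 - <<'E'
from kin import *
o=arm.get_obs(); print(o["joints"].round(4),o["position"].round(4),o["clock"])
p=fit([(o["joints"],o["position"])])
for al in (60,50,45,40,35,30,25):
  for psi in (-25,-20,-10):
    for X in ([.50,-.18,.055],[.68,-.18,.225]):
        q,e=ik(p,np.array(X),tool(al,psi),o["joints"]); print(al,psi,X,q.round(2),round(e,4))
E
```

```text
[-0.4553  0.0111  2.406   0.895   0.1105 -2.537 ] [ 0.4228 -0.165   0.2232] 2.6
[0.001  0.3113 0.5625 0.4839 0.0772 0.3001 0.012 ] 0.0001010321737986708 [3.906 2.873 2.004 0.604 0.304 0.132 0.045]
60 -25 [0.5, -0.18, 0.055] [-0.42  0.51  2.18  0.98  0.11 -2.54] 0.1341
60 -25 [0.68, -0.18, 0.225] [-0.23  0.38  1.82 -0.24  0.44 -1.17] 0.0
60 -20 [0.5, -0.18, 0.055] [-0.42  0.51  2.18  0.91  0.11 -2.54] 0.1319
60 -20 [0.68, -0.18, 0.225] [-0.26  0.38  1.82 -0.11  0.42 -1.39] 0.0
60 -10 [0.5, -0.18, 0.055] [-0.41  0.51  2.17  0.76  0.11 -2.54] 0.1365
60 -10 [0.68, -0.18, 0.225] [-0.3   0.38  1.82  0.16  0.42 -1.83] 0.0
50 -25 [0.5, -0.18, 0.055] [-0.42  0.5   2.18  0.98  0.11 -2.54] 0.3035
50 -25 [0.68, -0.18, 0.225] [-0.22  0.37  1.93 -0.75  0.21 -0.67] 0.0
50 -20 [0.5, -0.18, 0.055] [-0.42  0.5   2.18  0.91  0.11 -2.54] 0.3014
50 -20 [0.68, -0.18, 0.225] [-0.25  0.37  1.94 -0.43  0.16 -1.07] 0.0
50 -10 [0.5, -0.18, 0.055] [-0.41  0.5   2.17  0.77  0.11 -2.54] 0.3055
50 -10 [0.68, -0.18, 0.225] [-0.31  0.37  1.94  0.56  0.17 -2.23] 0.0
45 -25 [0.5, -0.18, 0.055] [-0.42  0.5   2.18  0.98
[... 1419 characters left out ...]
55] [-0.42  0.5   2.18  0.92  0.11 -2.54] 0.6404
30 -20 [0.68, -0.18, 0.225] [-0.32  0.37  1.96  0.99  0.11 -2.54] 0.2981
30 -10 [0.5, -0.18, 0.055] [-0.41  0.49  2.17  0.8   0.11 -2.54] 0.6435
30 -10 [0.68, -0.18, 0.225] [-0.31  0.37  1.96  0.89  0.11 -2.54] 0.2976
25 -25 [0.5, -0.18, 0.055] [-0.42  0.49  2.18  0.98  0.11 -2.54] 0.7272
25 -25 [0.68, -0.18, 0.225] [-0.32  0.36  1.97  1.04  0.11 -2.54] 0.3881
25 -20 [0.5, -0.18, 0.055] [-0.42  0.49  2.18  0.92  0.11 -2.54] 0.7251
25 -20 [0.68, -0.18, 0.225] [-0.32  0.36  1.96  0.99  0.11 -2.54] 0.3835
25 -10 [0.5, -0.18, 0.055] [-0.41  0.49  2.17  0.8   0.11 -2.54] 0.728
25 -10 [0.68, -0.18, 0.225] [-0.31  0.36  1.96  0.89  0.11 -2.54] 0.3827
```

```bash
cat >> kin.py <<'E'
P=np.array([0.001,0.3113,0.5625,0.4839,0.0772,0.3001,0.012])
E
python3 - <<'E'
from kin import *
o=arm.get_obs();p=fit([(o["joints"],o["position"])]);print(repr(p))
for s in (1,-1):
 for al in (45,35,30,20):
  for psi in (-20,0):
    for X in ([.42,-.165,.223],[.45,-.18,.06],[.52,-.18,.06],[.68,-.18,.225]):
        q,e=ik(p,np.array(X),tool(al,psi,s),[-.3,.2,2.2,3.14,.5,1.6 if s==1 else -1.5]); print(s,al,psi,X,q.round(2),round(e,4))
E
```

```text
[0.001  0.3113 0.5625 0.4839 0.0772 0.3001 0.012 ] 0.0001010321737986708 [3.906 2.873 2.004 0.604 0.304 0.132 0.045]
array([0.00100097, 0.31127708, 0.56254469, 0.48388446, 0.07720267,
       0.30008549, 0.01201046])
1 45 -20 [0.42, -0.165, 0.223] [-0.45  0.03  2.49  2.73  0.18  1.9 ] 0.0
1 45 -20 [0.45, -0.18, 0.06] [-0.45  0.66  2.47  3.04  0.77  1.57] 0.0
1 45 -20 [0.52, -0.18, 0.06] [-0.36  0.64  2.34  3.13  0.63  1.57] 0.0
1 45 -20 [0.68, -0.18, 0.225] [-0.23  0.38  1.99  4.45  0.11  0.35] 0.0209
1 45 0 [0.42, -0.165, 0.223] [-0.72  0.08  2.44  1.61  0.48  2.54] 0.0022
1 45 0 [0.45, -0.18, 0.06] [-0.69  0.65  2.42  2.4   0.73  1.64] 0.0
1 45 0 [0.52, -0.18, 0.06] [-0.56  0.64  2.3   2.44  0.63  1.75] 0.0
1 45 0 [0.68, -0.18, 0.225] [-0.38  0.39  2.01  1.89  0.26  2.54] 0.0657
1 35 -20 [0.42, -0.165, 0.223] [-0.46  0.13  2.58  2.96  0.53  1.66] 0.0058
1 35 -20 [0.45, -0.18, 0.06] [-0.46  0.84  2.52  3.04  1.18  1.54] 0.0
1 35 -20 [0.52, -0.18, 0.06] [-0.36  0.77  2.39  3.13  0.99  1.57] 0.0
1 35 -20 [0.68, -0.18, 0.225] [-0.24  0.41  2.08  3.44  0.31  1.35] 0.0
1 35 0 [0.42, -0.16
[... 3011 characters left out ...]
, 0.06] [-0.64  0.83  2.36  2.51  1.09 -1.6 ] 0.0
-1 30 0 [0.68, -0.18, 0.225] [-0.43  0.45  2.09  2.36  0.54 -1.09] 0.0
-1 20 -20 [0.42, -0.165, 0.223] [-0.52  0.17  2.58  2.83  0.61 -1.41] 0.2266
-1 20 -20 [0.45, -0.18, 0.06] [-0.48  1.15  2.52  3.01  1.75 -1.64] 0.0
-1 20 -20 [0.52, -0.18, 0.06] [-0.36  1.02  2.41  3.13  1.51 -1.57] 0.0
-1 20 -20 [0.68, -0.18, 0.225] [-0.23  0.53  2.17  3.3   0.78 -1.65] 0.0
-1 20 0 [0.42, -0.165, 0.223] [-0.95  0.45  2.58  2.13  1.15 -1.46] 0.0268
-1 20 0 [0.45, -0.18, 0.06] [-0.87  1.06  2.45  2.34  1.47 -1.85] 0.0
-1 20 0 [0.52, -0.18, 0.06] [-0.69  0.99  2.36  2.49  1.38 -1.7 ] 0.0
-1 20 0 [0.68, -0.18, 0.225] [-0.45  0.54  2.14  2.54  0.82 -1.3 ] 0.0
```

```bash
python3 - <<'E'
from kin import *
o=arm.get_obs(); q0=o["joints"]
q1,e=ik(P,np.array([.42,-.165,.21]),tool(35,0,-1),[-.8,.2,2.5,2,.7,-1.07]); print(q1.round(2),e)
R0=Rt(o["tcp_rot"]);X0=o["position"]
Xp,Rp=X0,R0
N=30
out=[]
for k in range(1,N+1):
    q=q0+(q1-q0)*k/N; X,R=fk2(q,P); R=R@T
    out.append((q,X,R))
    if k%3==0:
        print(k,q.round(2),X.round(3),"step",np.linalg.norm(X-Xp).round(3),np.degrees(Ro.from_matrix(Rp.T@R).magnitude()).round(1), "inc", (R0.T@(X-X0)).round(3),np.degrees(Ro.from_matrix(R0.T@R).as_rotvec()).round(1)); Xp,Rp=X,R
E
```

```text
[-0.81  0.23  2.53  2.05  0.73 -1.15] 1.326017265604787e-15
3 [-0.49  0.03  2.42  1.01  0.17 -2.4 ] [ 0.41  -0.156  0.206] step 0.023 16.8 inc [0.005 0.022 0.004] [16.3 -2.1  3.2]
6 [-0.53  0.05  2.43  1.13  0.23 -2.26] [ 0.401 -0.146  0.193] step 0.018 16.8 inc [0.008 0.039 0.01 ] [32.8 -3.9  6.1]
9 [-0.56  0.08  2.44  1.24  0.3  -2.12] [ 0.396 -0.137  0.185] step 0.014 16.8 inc [0.01  0.051 0.017] [49.3 -5.6  8.7]
12 [-0.6   0.1   2.45  1.36  0.36 -1.98] [ 0.394 -0.129  0.18 ] step 0.009 16.8 inc [0.011 0.058 0.023] [65.8 -7.3 11. ]
15 [-0.63  0.12  2.47  1.47  0.42 -1.84] [ 0.396 -0.124  0.179] step 0.006 16.7 inc [0.011 0.059 0.029] [82.3 -9.  13.1]
18 [-0.67  0.14  2.48  1.59  0.48 -1.7 ] [ 0.399 -0.122  0.181] step 0.005 16.6 inc [0.011 0.055 0.031] [ 98.7 -11.   14.9]
21 [-0.7   0.16  2.49  1.7   0.54 -1.56] [ 0.405 -0.125  0.186] step 0.008 16.5 inc [0.011 0.047 0.031] [115.  -13.2  16.5]
24 [-0.74  0.18  2.5   1.82  0.61 -1.43] [ 0.411 -0.133  0.193] step 0.012 16.4 inc [0.011 0.037 0.025] [131.2 -16.1  17.7]
27 [-0.77  0.21  2.51  1.93  0.67 -1.29] [ 0.416 -0.146  0.201] step 0.017 16.3 inc [0.01  0.024 0.015] [147.  -19.7  18.7]
30 [-0.81  0.23  2.53  2.05  0.73 -1.15] [ 0.42  -0.165  0.21 ] step 0.021 16.1 inc [ 0.009  0.01  -0.001] [162.6 -24.3  19.4]
```

>>> arm_command --pt "0.003 0.011 0.002 8.1 -1 1.6" --pt "0.005 0.022 0.004 16.3 -2.1 3.2" --pt "0.007 0.031 0.007 24.5 -3 4.7" --pt "0.008 0.039 0.01 32.8 -3.9 6.1" --pt "0.009 0.045 0.013 41 -4.8 7.4"

```text
clock: 3.1
position: [0.4018, -0.1445, 0.1902]
tcp_rot: [-0.637, 0.982, -0.094]
wrist_force: [0.0, -0.1, -0.3]
gripper_width: 0.003
```

```bash
cat > path.py <<'E'
from kin import *
def plan(q1,n,mx=5):
    o=arm.get_obs(); q0=o["joints"]; print(o["clock"],q0.round(3),o["position"].round(4)); R0=Rt(o["tcp_rot"]);X0=o["position"]
    for k in range(1,min(n,mx)+1):
        q=q0+(q1-q0)*k/n; X,R=fk2(q,P); R=R@T
        print("[",", ".join(str(v) for v in np.r_[(R0.T@(X-X0)).round(3),np.degrees(Ro.from_matrix(R0.T@R).as_rotvec()).round(1)]),"]", X.round(3))
E
python3 - <<'E'
from path import *
q1,e=ik(P,np.array([.42,-.165,.21]),tool(35,0,-1),[-.8,.2,2.5,2,.7,-1.07])
plan(q1,15)
E
```

```text
3.1 [-0.545  0.067  2.428  1.173  0.266 -2.18 ] [ 0.4018 -0.1445  0.1902]
[ 0.002, 0.006, -0.001, 8.2, -0.9, 1.3 ] [ 0.399 -0.14   0.186]
[ 0.003, 0.012, -0.001, 16.5, -1.8, 2.5 ] [ 0.398 -0.135  0.183]
[ 0.004, 0.016, -0.001, 24.7, -2.8, 3.7 ] [ 0.397 -0.131  0.181]
[ 0.005, 0.019, 0.001, 33.0, -3.8, 4.8 ] [ 0.397 -0.128  0.18 ]
[ 0.005, 0.021, 0.002, 41.2, -4.8, 5.9 ] [ 0.398 -0.126  0.18 ]
```

The branch follows as planned. I'll continue.

>>> arm_command --pt "0.002 0.006 -0.001 8.2 -0.9 1.3" --pt "0.003 0.012 -0.001 16.5 -1.8 2.5" --pt "0.004 0.016 -0.001 24.7 -2.8 3.7" --pt "0.005 0.019 0.001 33 -3.8 4.8" --pt "0.005 0.021 0.002 41.2 -4.8 5.9"

```text
clock: 3.6
position: [0.3973, -0.126, 0.1799]
tcp_rot: [0.245, 0.921, 0.105]
wrist_force: [0.2, 0.6, 0.0]
gripper_width: 0.002
```

```bash
python3 - <<'E'
from path import *
q1,e=ik(P,np.array([.42,-.165,.21]),tool(35,0,-1),[-.8,.2,2.5,2,.7,-1.07])
plan(q1,10)
E
```

```text
3.6 [-0.637  0.121  2.46   1.459  0.424 -1.833] [ 0.3973 -0.126   0.1799]
[ 0.0, 0.001, 0.001, 8.2, -1.1, 1.1 ] [ 0.399 -0.125  0.181]
[ 0.001, 0.002, 0.004, 16.3, -2.3, 2.2 ] [ 0.401 -0.124  0.182]
[ 0.001, 0.002, 0.007, 24.4, -3.6, 3.3 ] [ 0.403 -0.125  0.184]
[ -0.0, 0.001, 0.011, 32.5, -5.0, 4.4 ] [ 0.406 -0.127  0.186]
[ -0.001, -0.001, 0.015, 40.5, -6.5, 5.6 ] [ 0.409 -0.13   0.189]
```

>>> arm_command --pt "0 0.001 0.001 8.2 -1.1 1.1" --pt "0.001 0.002 0.004 16.3 -2.3 2.2" --pt "0.001 0.002 0.007 24.4 -3.6 3.3" --pt "0 0.001 0.011 32.5 -5 4.4" --pt "-0.001 -0.001 0.015 40.5 -6.5 5.6"

```text
clock: 4.1
position: [0.4085, -0.1295, 0.1894]
tcp_rot: [0.971, 0.775, 0.129]
wrist_force: [0.0, -0.3, 0.0]
gripper_width: 0.0
```

```bash
python3 - <<'E'
from path import *
q1,e=ik(P,np.array([.42,-.165,.18]),tool(35,0,-1),[-.8,.2,2.5,2,.7,-1.07]); print(q1)
plan(q1,6)
E
```

```text
[-0.80839887  0.3487079   2.53980473  2.16945607  0.79964277 -1.31552469]
4.1 [-0.725  0.175  2.493  1.752  0.579 -1.492] [ 0.4085 -0.1295  0.1894]
[ 0.003, -0.001, 0.002, 6.7, -0.9, 1.4 ] [ 0.411 -0.131  0.187]
[ 0.006, -0.003, 0.005, 13.3, -2.0, 2.7 ] [ 0.414 -0.134  0.186]
[ 0.008, -0.005, 0.009, 19.9, -3.2, 4.0 ] [ 0.416 -0.139  0.184]
[ 0.01, -0.009, 0.015, 26.3, -4.7, 5.2 ] [ 0.418 -0.146  0.183]
[ 0.011, -0.015, 0.022, 32.7, -6.4, 6.3 ] [ 0.42  -0.155  0.182]
```

>>> arm_command --pt "0.003 -0.001 0.002 6.7 -0.9 1.4" --pt "0.006 -0.003 0.005 13.3 -2 2.7" --pt "0.008 -0.005 0.009 19.9 -3.2 4" --pt "0.01 -0.009 0.015 26.3 -4.7 5.2" --pt "0.011 -0.015 0.022 32.7 -6.4 6.3"

```text
clock: 4.6
position: [0.4199, -0.1547, 0.1815]
tcp_rot: [1.486, 0.635, 0.042]
wrist_force: [0.0, -0.4, 0.6]
gripper_width: 0.002
```

```bash
python3 - <<'E'
from path import *
o=arm.get_obs(); print(o["joints"].round(2))
# line verification of lip using scene camera
print("lip expected scene px", proj("scene",[.505,-.178,.084]),proj("scene",[.5035,-.078,.084]),proj("scene",[.51,-.278,.084]))
inc([.42,-.18,.12],tool(35,0,-1),o)
for X in ([.42,-.18,.12],[.43,-.18,.045]):
  q,e=ik(P,np.array(X),tool(35,0,-1),o["joints"]); print(q.round(2),e.round(4))
s=arm.capture("scene"); cv2.imwrite("pics/s2.png",cv2.resize(s[110:260,160:380],None,fx=3.6,fy=3.6,interpolation=cv2.INTER_CUBIC))
E
```

```text
[-0.8   0.32  2.53  2.09  0.76 -1.34]
lip expected scene px [242.08475632 156.88694069] [263.93004399 169.97275561] [221.06944587 145.17656092]
clock 4.6 pos [ 0.4199 -0.1547  0.1815] force [ 0.  -0.4  0.6] shift [ 0.0357 -0.052   0.0209] | 0.066 turn [ 6.27 -2.    1.3 ] 6.7
[-0.85  0.59  2.52  2.28  0.94 -1.55] 0.0
[-0.82  0.87  2.48  2.41  1.1  -1.73] 0.0
```

View pics/s2.png

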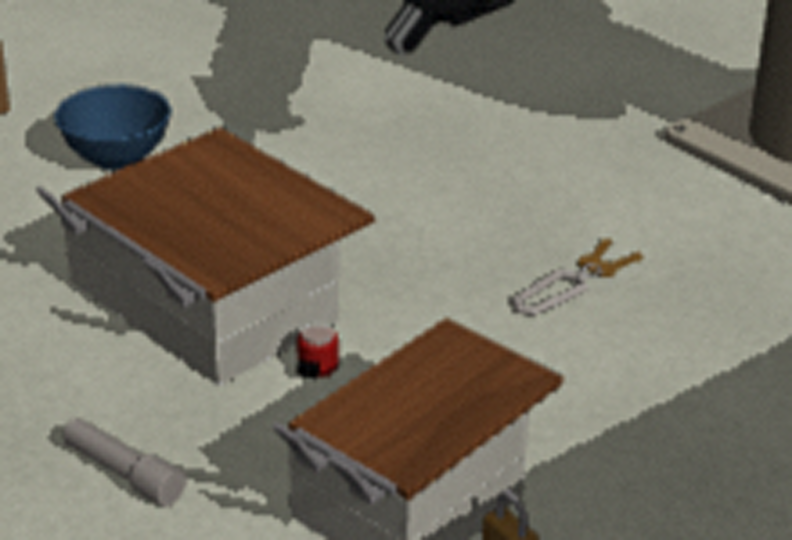

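The corners in the scene view, (263.9,170.5) and (221.7,146.1), match my predictions to within about 1 px. I'll descend in front of the lip.

>>> arm_command --pt "0.012 -0.017 0.007 2 -0.7 0.4" --pt "0.024 -0.035 0.014 4.2 -1.3 0.9" --pt "0.036 -0.052 0.021 6.3 -2 1.3" --pt "0.036 -0.052 0.021 6.3 -2 1.3"

```text
clock: 5.05
position: [0.4194, -0.1797, 0.1172]
tcp_rot: [1.572, 0.615, 0.003]
wrist_force: [-0.4, -0.1, 0.0]
gripper_width: -0.002
```

```bash
python3 - <<'E'
from path import *
o=arm.get_obs(); print(o["joints"].round(2))
inc([.43,-.18,.045],tool(35,0,-1),o)
inc([.525,-.18,.045],tool(35,0,-1),o)
E
```

```text
[-0.85  0.6   2.52  2.28  0.94 -1.55]
clock 5.05 pos [ 0.4194 -0.1797  0.1172] force [-0.4 -0.1  0. ] shift [ 0.0503 -0.0529  0.0004] | 0.073 turn [ 0.02 -0.15  0.23] 0.3
clock 5.05 pos [ 0.4194 -0.1797  0.1172] force [-0.4 -0.1  0. ] shift [0.1279 0.0019 0.0006] | 0.128 turn [ 0.02 -0.15  0.23] 0.3
```

>>> arm_command --pt "0.018 -0.018 0 0 0 0" --pt "0.034 -0.036 0 0 0 0" --pt "0.05 -0.053 0 0 0 0" --pt "0.065 -0.042 0 0 0 0" --pt "0.08 -0.032 0 0 0 0"

```text
clock: 5.55
position: [0.4672, -0.179, 0.0475]
tcp_rot: [1.571, 0.612, 0.003]
wrist_force: [0.4, -0.2, 0.7]
gripper_width: 0.004
```

```bash
python3 - <<'E'
from path import *
o=arm.get_obs(); print(o["joints"].round(2))
inc([.525,-.18,.045],tool(35,0,-1),o)
s=arm.capture("wrist"); cv2.imwrite("pics/w3.png",s)
E
```

```text
[-0.72  0.83  2.42  2.46  1.04 -1.65]
clock 5.55 pos [ 0.4672 -0.179   0.0475] force [ 0.4 -0.2  0.7] shift [0.0487 0.0312 0.0011] | 0.058 turn [ 0.11 -0.14  0.09] 0.2
```

View pics/w3.png

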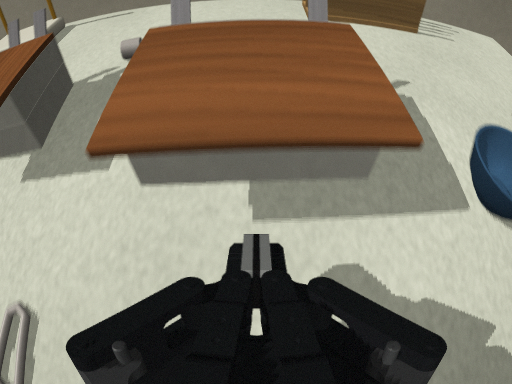

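The fingertip at (256,236) is centred in front of the lip, whose edge is at row ~150. I'll slide it under.

>>> arm_command --pt "0.012 0.007 0 0 0 0" --pt "0.024 0.015 0 0 0 0" --pt "0.036 0.023 0 0 0 0" --pt "0.048 0.031 0 0 0 0" --pt "0.048 0.031 0 0 0 0"

```text
clock: 6.1
position: [0.5257, -0.1801, 0.0468]
tcp_rot: [1.565, 0.609, -0.001]
wrist_force: [-0.2, 0.2, 1.0]
gripper_width: 0.001
```

```bash
cat > lift.py <<'E'
from path import *
H=np.array([.675,.080]); lipx=.505
def tgt(th,r,al=35,w=.011):
    # upper corner of tip at underside radius r, flap angle th (x,z), return TCP
    c=H+r*np.array([-np.cos(th),np.sin(th)])
    a=np.radians(al); n=np.array([np.sin(a),np.cos(a)])
    return c-w*n
E
python3 - <<'E'
from lift import *
o=arm.get_obs(); print(o["joints"].round(2))
for th in np.arange(0,1.81,.1): print(th.round(1),tgt(th,.145).round(3))
for th in (.2,.4,.6): 
    t=tgt(th,.145); inc([t[0],-.18,t[1]],tool(35,0,-1),o)
for th in (.8,1.2,1.6,1.75):
    t=tgt(th,.145); q,e=ik(P,np.array([t[0],-.18,t[1]]),tool(35,0,-1),o["joints"]); print(q.round(2),e.round(4))
    q,e=ik(P,np.array([t[0],-.18,t[1]]),tool(25,0,-1),o["joints"]); print(q.round(2),e.round(4))
E
```

```text
[-0.61  0.8   2.33  2.53  0.95 -1.57]
0.0 [0.524 0.071]
0.1 [0.524 0.085]
0.2 [0.527 0.1  ]
0.3 [0.53  0.114]
0.4 [0.535 0.127]
0.5 [0.541 0.141]
0.6 [0.549 0.153]
0.7 [0.558 0.164]
0.8 [0.568 0.175]
0.9 [0.579 0.185]
1.0 [0.59  0.193]
1.1 [0.603 0.2  ]
1.2 [0.616 0.206]
1.3 [0.63  0.211]
1.4 [0.644 0.214]
1.5 [0.658 0.216]
1.6 [0.673 0.216]
1.7 [0.687 0.215]
1.8 [0.702 0.212]
clock 6.1 pos [ 0.5257 -0.1801  0.0468] force [-0.2  0.2  1. ] shift [-0.0296  0.044   0.0001] | 0.053 turn [ 0.29  0.05 -0.13] 0.3
clock 6.1 pos [ 0.5257 -0.1801  0.0468] force [-0.2  0.2  1. ] shift [-0.0384  0.0716  0.0003] | 0.081 turn [ 0.29  0.05 -0.13] 0.3
clock 6.1 pos [ 0.5257 -0.1801  0.0468] force [-0.2  0.2  1. ] shift [-0.0415  0.1003  0.0004] | 0.109 turn [ 0.29  0.05 -0.13] 0.3
[-0.54  0.44  2.28  2.33  0.63 -1.2 ] 0.0
[-0.58  0.55  2.33  2.47  0.93 -1.39] 0.0
[-0.48  0.4   2.18  2.26  0.51 -1.05] 0.0
[-0.51  0.49  2.24  2.47  0.79 -1.29] 0.0
[-0.42  0.43  2.07  2.22  0.44 -0.95] 0.0
[-0.45  0.5   2.13  2.48  0.7  -1.24] 0.0
[-0.41  0.46  2.03  2.22  0.42 -0.94] 0.0
[-0.43  0.53  2.09  2.5   0.68 -1.23] 0.0
```

>>> arm_command --pt "-0.003 0.004 0 0 0 0" --pt "-0.006 0.009 0 0 0 0" --pt "-0.01 0.014 0 0 0 0" --pt "-0.014 0.02 0 0 0 0" --pt "-0.018 0.026 0 0 0 0"

```text
clock: 6.6
position: [0.523, -0.18, 0.0776]
tcp_rot: [1.568, 0.613, -0.003]
wrist_force: [-0.4, 1.1, -1.2]
gripper_width: 0.004
```

```bash
python3 - <<'E'
from lift import *
o=arm.get_obs(); print(o["joints"].round(2))
for th in (.2,.4,.5,.6): 
    t=tgt(th,.145); inc([t[0],-.18,t[1]],tool(35,0,-1),o)
s=arm.capture("scene"); cv2.imwrite("pics/s4.png",cv2.resize(s[60:260,160:380],None,fx=3,fy=3,interpolation=cv2.INTER_CUBIC))
E
```

```text
[-0.61  0.71  2.35  2.5   0.89 -1.51]
clock 6.6 pos [ 0.523  -0.18    0.0776] force [-0.4  1.1 -1.2] shift [-0.0098  0.0202  0.    ] | 0.022 turn [0.08 0.12 0.1 ] 0.2
clock 6.6 pos [ 0.523  -0.18    0.0776] force [-0.4  1.1 -1.2] shift [-0.0187  0.0477  0.0001] | 0.051 turn [0.08 0.12 0.1 ] 0.2
clock 6.6 pos [ 0.523  -0.18    0.0776] force [-0.4  1.1 -1.2] shift [-0.0211  0.062   0.0001] | 0.066 turn [0.08 0.12 0.1 ] 0.2
clock 6.6 pos [ 0.523  -0.18    0.0776] force [-0.4  1.1 -1.2] shift [-0.022   0.0765  0.0001] | 0.08 turn [0.08 0.12 0.1 ] 0.2
```

View pics/s4.png

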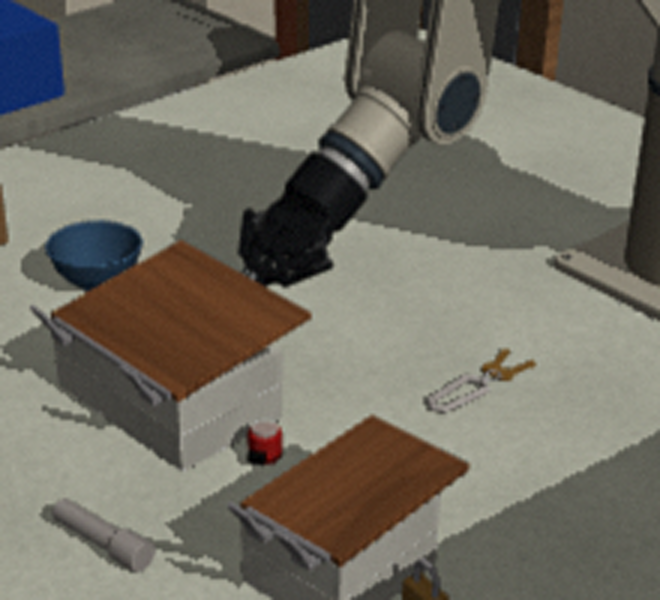

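The flap is starting to rise, with a gap under its front-left corner at crop (310,315) and about 1 N on the wrist. I'll continue along the arc.

>>> arm_command --pt "-0.005 0.01 0 0 0 0" --pt "-0.01 0.02 0 0 0 0" --pt "-0.014 0.033 0 0 0 0" --pt "-0.018 0.047 0 0 0 0" --pt "-0.021 0.062 0 0 0 0"

```text
clock: 7.15
position: [0.5415, -0.1798, 0.1404]
tcp_rot: [1.568, 0.613, -0.003]
wrist_force: [0.2, 1.0, -1.1]
gripper_width: 0.003
```

```bash
python3 - <<'E'
from lift import *
o=arm.get_obs(); print(o["joints"].round(2))
for th in (.6,.7,.8,.9,1.0): 
    t=tgt(th,.145); inc([t[0],-.18,t[1]],tool(35,0,-1),o)
E
```

```text
[-0.58  0.52  2.33  2.41  0.73 -1.34]
clock 7.15 pos [ 0.5415 -0.1798  0.1404] force [ 0.2  1.  -1.1] shift [-0.001   0.0145  0.0003] | 0.015 turn [0.08 0.12 0.11] 0.2
clock 7.15 pos [ 0.5415 -0.1798  0.1404] force [ 0.2  1.  -1.1] shift [-0.0005  0.029   0.0003] | 0.029 turn [0.08 0.12 0.11] 0.2
clock 7.15 pos [ 0.5415 -0.1798  0.1404] force [ 0.2  1.  -1.1] shift [0.0015 0.0433 0.0003] | 0.043 turn [0.08 0.12 0.11] 0.2
clock 7.15 pos [ 0.5415 -0.1798  0.1404] force [ 0.2  1.  -1.1] shift [0.0049 0.0574 0.0003] | 0.058 turn [0.08 0.12 0.11] 0.2
clock 7.15 pos [ 0.5415 -0.1798  0.1404] force [ 0.2  1.  -1.1] shift [0.0097 0.0711 0.0003] | 0.072 turn [0.08 0.12 0.11] 0.2
```

>>> arm_command --pt "-0.001 0.014 0 0 0 0" --pt "-0.001 0.029 0 0 0 0" --pt "0.001 0.043 0 0 0 0" --pt "0.005 0.057 0 0 0 0" --pt "0.01 0.071 0 0 0 0"

```text
clock: 7.65
position: [0.5907, -0.1796, 0.1929]
tcp_rot: [1.568, 0.612, -0.003]
wrist_force: [-0.2, 0.4, -0.6]
gripper_width: 0.002
```

```bash
python3 - <<'E'
from lift import *
o=arm.get_obs(); print(o["joints"].round(2))
for th in (1.1,1.2,1.3,1.4,1.5): 
    t=tgt(th,.145); inc([t[0],-.18,t[1]],tool(35,0,-1),o)
s=arm.capture("scene"); cv2.imwrite("pics/s5.png",cv2.resize(s[60:260,160:380],None,fx=3,fy=3,interpolation=cv2.INTER_CUBIC))
E
```

```text
[-0.51  0.41  2.23  2.3   0.56 -1.12]
clock 7.65 pos [ 0.5907 -0.1796  0.1929] force [-0.2  0.4 -0.6] shift [0.0058 0.013  0.0004] | 0.014 turn [0.1  0.12 0.08] 0.2
clock 7.65 pos [ 0.5907 -0.1796  0.1929] force [-0.2  0.4 -0.6] shift [0.0132 0.0254 0.0004] | 0.029 turn [0.1  0.12 0.08] 0.2
clock 7.65 pos [ 0.5907 -0.1796  0.1929] force [-0.2  0.4 -0.6] shift [0.0218 0.0371 0.0004] | 0.043 turn [0.1  0.12 0.08] 0.2
clock 7.65 pos [ 0.5907 -0.1796  0.1929] force [-0.2  0.4 -0.6] shift [0.0316 0.0478 0.0004] | 0.057 turn [0.1  0.12 0.08] 0.2
clock 7.65 pos [ 0.5907 -0.1796  0.1929] force [-0.2  0.4 -0.6] shift [0.0424 0.0575 0.0004] | 0.071 turn [0.1  0.12 0.08] 0.2
```

View pics/s5.png

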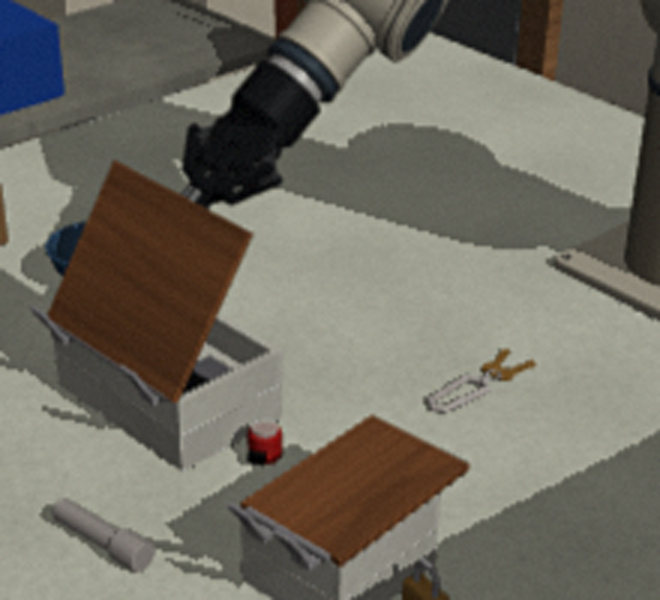

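The flap is at roughly 1 rad with the tip behind it near the edge, as planned. I'll continue.

>>> arm_command --pt "0.006 0.013 0 0 0 0" --pt "0.013 0.025 0 0 0 0" --pt "0.022 0.037 0 0 0 0" --pt "0.032 0.048 0 0 0 0" --pt "0.042 0.057 0 0 0 0"

```text
clock: 8.2
position: [0.6586, -0.1797, 0.2151]
tcp_rot: [1.568, 0.612, -0.002]
wrist_force: [-0.6, 1.1, 0.4]
gripper_width: 0.0
```

```bash
python3 - <<'E'
from lift import *
o=arm.get_obs(); print(o["joints"].round(2))
for th in (1.6,1.7,1.75,1.8): 
    t=tgt(th,.145); inc([t[0],-.18,t[1]],tool(35,0,-1),o)
E
```

```text
[-0.44  0.42  2.1   2.23  0.45 -0.98]
clock 8.2 pos [ 0.6586 -0.1797  0.2151] force [-0.6  1.1  0.4] shift [0.0112 0.0089 0.0003] | 0.014 turn [0.1  0.11 0.05] 0.2
clock 8.2 pos [ 0.6586 -0.1797  0.2151] force [-0.6  1.1  0.4] shift [0.0237 0.0163 0.0003] | 0.029 turn [0.1  0.11 0.05] 0.2
clock 8.2 pos [ 0.6586 -0.1797  0.2151] force [-0.6  1.1  0.4] shift [0.0302 0.0195 0.0002] | 0.036 turn [0.1  0.11 0.05] 0.2
clock 8.2 pos [ 0.6586 -0.1797  0.2151] force [-0.6  1.1  0.4] shift [0.0369 0.0223 0.0002] | 0.043 turn [0.1  0.11 0.05] 0.2
```

>>> arm_command --pt "0.008 0.006 0 0 0 0" --pt "0.015 0.011 0 0 0 0" --pt "0.023 0.016 0 0 0 0" --pt "0.03 0.019 0 0 0 0" --pt "0.03 0.019 0 0 0 0"

```text
clock: 8.7
position: [0.6942, -0.1796, 0.2128]
tcp_rot: [1.568, 0.612, -0.002]
wrist_force: [-0.2, 0.2, -0.5]
gripper_width: 0.003
```

```bash
python3 - <<'E'
from lift import *
o=arm.get_obs(); print(o["joints"].round(2))
inc([.5,-.18,.25],tool(35,0,-1),o)
s=arm.capture("scene"); cv2.imwrite("pics/s6.png",cv2.resize(s[60:260,160:380],None,fx=3,fy=3,interpolation=cv2.INTER_CUBIC))
E
```

```text
[-0.41  0.46  2.03  2.23  0.42 -0.94]
clock 8.7 pos [ 0.6942 -0.1796  0.2128] force [-0.2  0.2 -0.5] shift [-0.1804 -0.0811  0.0005] | 0.198 turn [0.11 0.09 0.07] 0.2
```

View pics/s6.png

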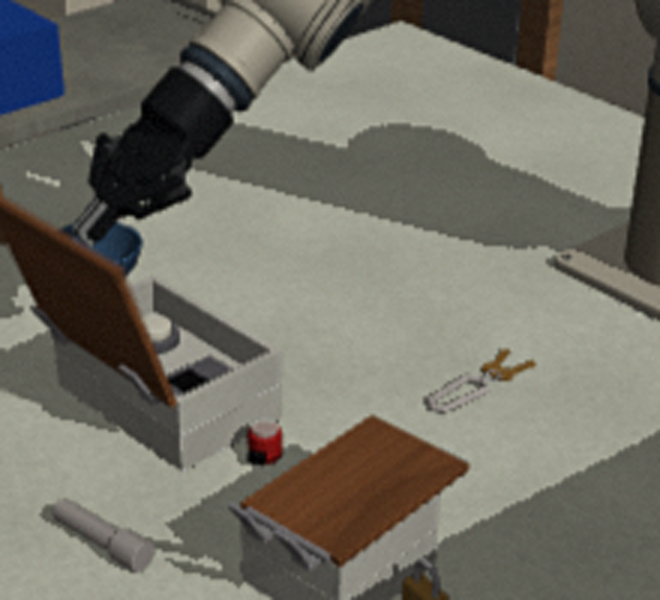

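The flap leans back open past its balance point, and the white button shows at crop (162,330). I'll withdraw and plan the press.

>>> arm_command --pt "-0.036 -0.006 0 0 0 0" --pt "-0.072 -0.012 0 0 0 0" --pt "-0.108 -0.018 0 0 0 0" --pt "-0.138 -0.02 0 0 0 0" --pt "-0.138 -0.02 0 0 0 0"

```text
clock: 9.25
position: [0.5664, -0.1794, 0.2772]
tcp_rot: [1.567, 0.611, -0.004]
wrist_force: [-0.1, 0.2, 0.9]
gripper_width: -0.001
```

```bash
python3 - <<'E'
from lift import *
o=arm.get_obs(); print(o["clock"],o["joints"].round(2),o["position"])
for al in (45,55,60,65):
  for psi in (0,10,-10):
   for X in ([.592,-.223,.12],[.592,-.223,.055]):
    q,e=ik(P,np.array(X),tool(al,psi,-1),o["joints"]); print(al,psi,X,q.round(2),e.round(4))
s=arm.capture("scene"); cv2.imwrite("pics/s7.png",cv2.resize(s[60:260,120:340],None,fx=3,fy=3,interpolation=cv2.INTER_CUBIC))
cv2.imwrite("pics/s7r.png",s)
s=arm.capture("top"); cv2.imwrite("pics/t7r.png",s); cv2.imwrite("pics/t7.png",cv2.resize(s[100:250,220:400],None,fx=4,fy=4,interpolation=cv2.INTER_CUBIC))
E
```

```text
9.25 [-0.54  0.19  2.23  1.92  0.46 -0.72] [ 0.56639961 -0.17943788  0.27720386]
45 0 [0.592, -0.223, 0.12] [-0.56  0.53  2.13  2.07  0.44 -0.96] 0.0
45 0 [0.592, -0.223, 0.055] [-0.56  0.68  2.13  2.3   0.53 -1.22] 0.0
45 10 [0.592, -0.223, 0.12] [-0.62  0.55  2.08  1.74  0.54 -0.82] 0.0
45 10 [0.592, -0.223, 0.055] [-0.62  0.69  2.08  1.95  0.58 -1.07] 0.0
45 -10 [0.592, -0.223, 0.12] [-0.48  0.52  2.16  2.51  0.37 -1.19] 0.0
45 -10 [0.592, -0.223, 0.055] [-0.48  0.67  2.16  2.68  0.5  -1.38] 0.0
55 0 [0.592, -0.223, 0.12] [-0.51  0.49  2.05  1.39  0.29 -0.24] 0.0
55 0 [0.592, -0.223, 0.055] [-0.51  0.62  2.06  1.85  0.3  -0.73] 0.0
55 10 [0.592, -0.223, 0.12] [-0.56  0.5   2.01  1.24  0.42 -0.28] 0.0
55 10 [0.592, -0.223, 0.055] [-0.56  0.63  2.02  1.55  0.4  -0.62] 0.0
55 -10 [0.592, -0.223, 0.12] [-0.45  0.48  2.07  1.59  0.16 -0.25] 0.0
55 -10 [0.592, -0.223, 0.055] [-0.45  0.61  2.08  2.31  0.22 -0.98] 0.0
60 0 [0.592, -0.223, 0.12] [-0.49  0.48  2.01  0.92  0.3   0.24] 0.0
60 0 [0.592, -0.223, 0.055] [-0.49  0.61  2.02  1.37  0.24 -0.23] 0.0
60 10 [0.592, -0.223, 0.12] [-0.53  0.49  1.97  0.93  0.42  0.05] 0.0
60 10 [0.592, -0.223, 0.055] [-0.53  0.62  1.98  1.22  0.35 -0.27] 0.0
60 -10 [0.592, -0.223, 0.12] [-0.44  0.47  2.02  0.77  0.19  0.58] 0.0
60 -10 [0.592, -0.223, 0.055] [-0.44  0.6   2.04  1.58  0.13 -0.25] 0.0
65 0 [0.592, -0.223, 0.12] [-0.47  0.48  1.96  0.57  0.36  0.6 ] 0.0
65 0 [0.592, -0.223, 0.055] [-0.47  0.6   1.97  0.83  0.26  0.32] 0.0
65 10 [0.592, -0.223, 0.12] [-0.51  0.49  1.93  0.65  0.45  0.34] 0.0
65 10 [0.592, -0.223, 0.055] [-0.51  0.61  1.94  0.86  0.36  0.11] 0.0
65 -10 [0.592, -0.223, 0.12] [-0.43  0.47  1.97  0.38  0.29  0.98] 0.0
65 -10 [0.592, -0.223, 0.055] [-0.43  0.59  1.99  0.66  0.17  0.68] 0.0
```

View pics/s7.png

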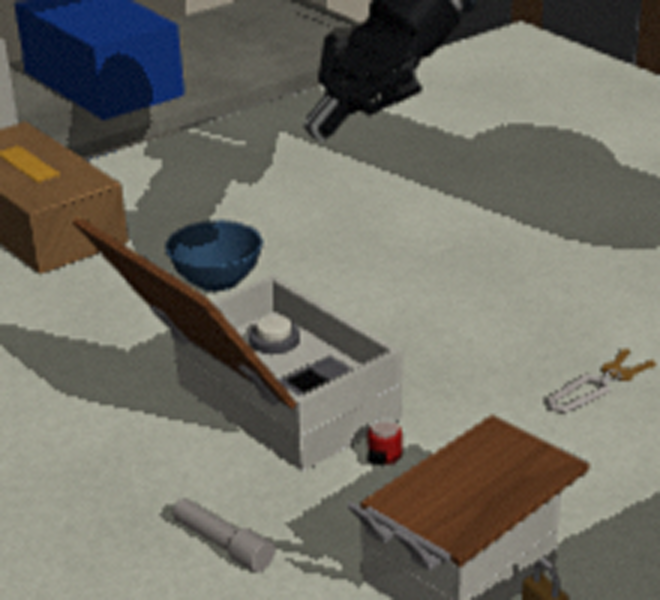

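View pics/t7.png

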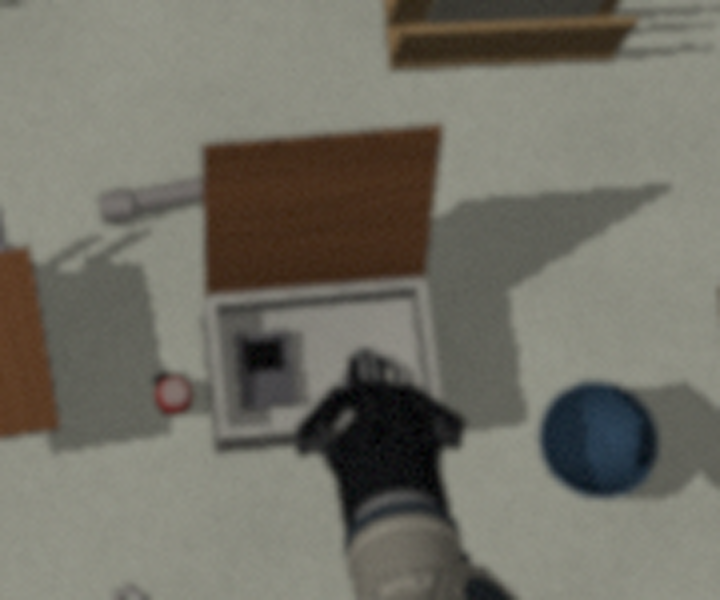

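The flap rests open (edge at crop (85,225) in the scene view) and untouched. Next is the button, seen at scene pixel ≈ (211,169).

```bash
python3 - <<'E'
from lift import *
s=cv2.imread("pics/s7r.png"); g=cv2.cvtColor(s[155:185,195:230],cv2.COLOR_BGR2GRAY)
m=(g>150).astype(np.uint8); n,l,st,c=cv2.connectedComponentsWithStats(m)
print(g.max(),[(st[i],c[i]+[195,155]) for i in range(1,n) if st[i,4]>10])
print("exp",proj("scene",[.592,-.223,.064]), "meas(211.3,169.3)->",plane("scene",211.3,169.3,.064).round(4))
print("expected flap free edge L/R at 2.1:", [proj("scene",[.675+.17*np.cos(2.1-np.pi+0)*-1*-1*-1 if 0 else .675-.17*np.cos(2.1),y,.08+.17*np.sin(2.1)]) for y in (-.078,-.278)])
q1,e=ik(P,np.array([.60,-.2215,.12]),tool(60,10,-1),arm.get_obs()["joints"]); print(q1.round(2),e)
plan(q1,8)
E
```

```text
183 [(array([ 0,  0,  8,  4, 16], dtype=int32), array([198.3125, 156.4375])), (array([22,  0, 13,  9, 60], dtype=int32), array([225. , 157.5])), (array([ 9,  9, 13,  9, 66], dtype=int32), array([211.07575758, 168.09090909])), (array([ 11,  15,  24,  15, 120], dtype=int32), array([218.90833333, 177.925     ]))]
exp [210.68684539 166.29851595] meas(211.3,169.3)-> [ 0.6007 -0.2079  0.064 ]
expected flap free edge L/R at 2.1: [array([186.30261172, 157.28072992]), array([145.45761659, 128.82025848])]
[-0.52  0.5   1.96  0.92  0.42  0.07] 3.847622260062169e-14
9.35 [-0.539  0.192  2.231  1.92   0.461 -0.718] [ 0.5688 -0.1799  0.2767]
[ 0.017, -0.011, -0.001, -0.8, 1.9, -2.9 ] [ 0.576 -0.179  0.258]
[ 0.032, -0.023, 0.0, -1.5, 3.5, -6.0 ] [ 0.582 -0.18   0.239]
[ 0.048, -0.036, 0.003, -2.4, 4.8, -9.1 ] [ 0.587 -0.183  0.22 ]
[ 0.062, -0.05, 0.007, -3.2, 5.9, -12.3 ] [ 0.591 -0.187  0.2  ]
[ 0.076, -0.065, 0.013, -4.2, 6.6, -15.5 ] [ 0.594 -0.193  0.18 ]
```

>>> arm_command --pt "0.017 -0.011 -0.001 -0.8 1.9 -2.9" --pt "0.032 -0.023 0 -1.5 3.5 -6" --pt "0.048 -0.036 0.003 -2.4 4.8 -9.1" --pt "0.062 -0.05 0.007 -3.2 5.9 -12.3" --pt "0.076 -0.065 0.013 -4.2 6.6 -15.5"

```text
clock: 9.85
position: [0.5948, -0.1927, 0.1775]
tcp_rot: [1.606, 0.884, 0.163]
wrist_force: [0.4, 0.7, -0.8]
gripper_width: -0.002
```

```bash
python3 - <<'E'
from lift import *
q1,e=ik(P,np.array([.60,-.2215,.11]),tool(60,10,-1),arm.get_obs()["joints"]); print(q1.round(2),e)
plan(q1,4)
E
```

```text
[-0.52  0.52  1.96  0.95  0.41  0.03] 4.440892098500626e-15
9.85 [-0.529  0.39   2.06   1.289  0.434 -0.225] [ 0.5948 -0.1927  0.1775]
[ 0.013, -0.01, 0.007, -0.6, 0.2, -2.4 ] [ 0.596 -0.199  0.161]
[ 0.027, -0.02, 0.014, -1.2, 0.3, -4.8 ] [ 0.598 -0.206  0.144]
[ 0.04, -0.031, 0.022, -1.9, 0.3, -7.1 ] [ 0.599 -0.213  0.127]
[ 0.052, -0.041, 0.031, -2.6, 0.2, -9.4 ] [ 0.6   -0.221  0.11 ]
```

>>> arm_command --pt "0.013 -0.01 0.007 -0.6 0.2 -2.4" --pt "0.027 -0.02 0.014 -1.2 0.3 -4.8" --pt "0.04 -0.031 0.022 -1.9 0.3 -7.1" --pt "0.052 -0.041 0.031 -2.6 0.2 -9.4" --pt "0.052 -0.041 0.031 -2.6 0.2 -9.4"

```text
clock: 10.35
position: [0.6, -0.2218, 0.1099]
tcp_rot: [1.571, 1.047, 0.174]
wrist_force: [-0.3, 0.5, 0.3]
gripper_width: -0.003
```

```bash
python3 - <<'E'
from lift import *
o=arm.get_obs(); print(o["joints"].round(2))
for z in (.075,.069,.065,.062): inc([.6,-.2215,z],tool(60,10,-1),o)
s=arm.capture("scene"); cv2.imwrite("pics/s8.png",cv2.resize(s[90:230,120:300],None,fx=4,fy=4,interpolation=cv2.INTER_CUBIC))
s=arm.capture("wrist"); cv2.imwrite("pics/w8.png",s)
E
```

```text
[-0.52  0.52  1.96  0.95  0.41  0.03]
clock 10.35 pos [ 0.6    -0.2218  0.1099] force [-0.3  0.5  0.3] shift [ 0.0303 -0.0174 -0.0003] | 0.035 turn [-0.05  0.01  0.01] 0.1
clock 10.35 pos [ 0.6    -0.2218  0.1099] force [-0.3  0.5  0.3] shift [ 0.0355 -0.0204 -0.0003] | 0.041 turn [-0.05  0.01  0.01] 0.1
clock 10.35 pos [ 0.6    -0.2218  0.1099] force [-0.3  0.5  0.3] shift [ 0.0389 -0.0224 -0.0003] | 0.045 turn [-0.05  0.01  0.01] 0.1
clock 10.35 pos [ 0.6    -0.2218  0.1099] force [-0.3  0.5  0.3] shift [ 0.0415 -0.0239 -0.0003] | 0.048 turn [-0.05  0.01  0.01] 0.1
```

View pics/s8.png

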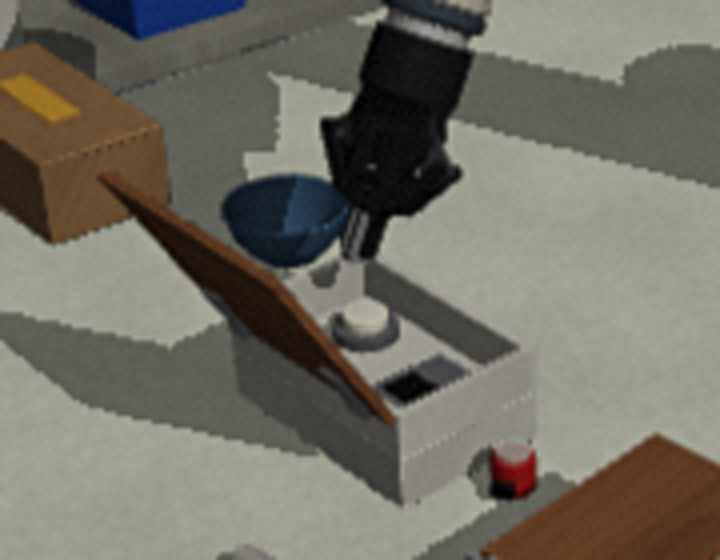

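View pics/w8.png

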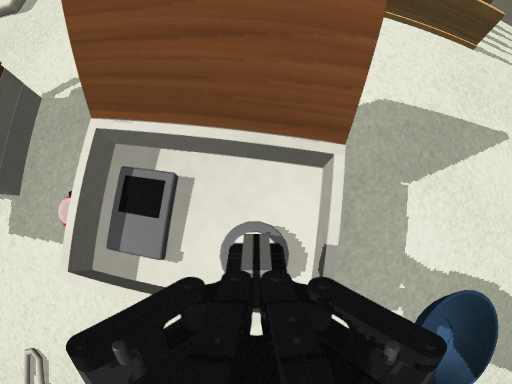

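```bash
python3 - <<'E'
from h import *
p=arm.camera_params("wrist"); K=p["intrinsics"]
def fr(u,v,z):
    d=np.array([u-K[0,2],v-K[1,2]])/K[0,0]; r=np.linalg.norm(d); a=np.r_[d/r*np.sin(r),np.cos(r)]
    w=p["R"].T@a; c=-p["R"].T@p["t"]; return c+w*(z-c[2])/w[2]
for uv in ((254,221),(221,248),(287,248),(254,253)): print(uv,fr(*uv,.052).round(4))
for uv in ((95,120),(345,145),(70,270)): print("corner",fr(*uv,.08).round(4))
E
```

```text
(254, 221) [ 0.6196 -0.2169  0.052 ]
(221, 248) [ 0.5951 -0.196   0.052 ]
(287, 248) [ 0.6036 -0.2449  0.052 ]
(254, 253) [ 0.5958 -0.221   0.052 ]
corner [ 0.6722 -0.0776  0.08  ]
corner [ 0.6816 -0.2728  0.08  ]
corner [ 0.5534 -0.0878  0.08  ]
```

The fingertip is over the button. The ring centre measures (0.595, -0.221), and I expected (0.592, -0.223). I'll press.

>>> arm_command --pt "0.01 -0.006 0 0 0 0" --pt "0.02 -0.012 0 0 0 0" --pt "0.03 -0.0174 0 0 0 0" --pt "0.0355 -0.0204 0 0 0 0" --pt "0.0355 -0.0204 0 0 0 0"

```text
clock: 10.95
position: [0.5989, -0.2212, 0.071]
tcp_rot: [1.571, 1.046, 0.173]
wrist_force: [0.0, 0.3, 0.1]
gripper_width: -0.001
```

>>> arm_command --pt "0.0015 -0.001 0 0 0 0" --pt "0.003 -0.0018 0 0 0 0" --pt "0.0045 -0.0026 0 0 0 0" --pt "0.0045 -0.0026 0 0 0 0"

```text
clock: 11.35
position: [0.5996, -0.2219, 0.0666]
tcp_rot: [1.568, 1.045, 0.17]
wrist_force: [0.4, 0.6, 2.5]
gripper_width: 0.002
```

```bash
python3 - <<'E'
from h import *
inc([.6,-.2215,.062],tool(60,10,-1))
E
```

```text
clock 11.35 pos [ 0.5996 -0.2219  0.0666] force [0.4 0.6 2.5] shift [ 0.0042 -0.0019 -0.0004] | 0.005 turn [-0.06  0.12 -0.15] 0.2
```

>>> arm_command --pt "0.0012 -0.0006 0 0 0 0" --pt "0.0024 -0.0012 0 0 0 0" --pt "0.0036 -0.0018 0 0 0 0" --pt "0.0036 -0.0018 0 0 0 0" --pt "0.0036 -0.0018 0 0 0 0"

```text
clock: 11.85
position: [0.5997, -0.2219, 0.0623]
tcp_rot: [1.568, 1.045, 0.17]
wrist_force: [-2.3, 1.1, 5.4]
gripper_width: 0.002
```

```bash
python3 - <<'E'
from h import *
inc([.6,-.2215,.06],tool(60,10,-1))
E
```

```text
clock 11.85 pos [ 0.5997 -0.2219  0.0623] force [-2.3  1.1  5.4] shift [ 0.0022 -0.0008 -0.0003] | 0.002 turn [-0.06  0.12 -0.11] 0.2
```

>>> arm_command --pt "0.0012 -0.0006 0 0 0 0" --pt "0.0024 -0.0012 0 0 0 0" --pt "0.0024 -0.0012 0 0 0 0" --pt "0.0024 -0.0012 0 0 0 0"

```text
clock: 12.25
position: [0.6, -0.2219, 0.0613]
tcp_rot: [1.568, 1.043, 0.17]
wrist_force: [-11.4, 0.8, 21.6]
gripper_width: -0.004
```

```bash
python3 - <<'E'
from h import *
inc([.6,-.2215,.06],tool(60,10,-1))
s=arm.capture("scene"); cv2.imwrite("pics/s9.png",cv2.resize(s[90:230,120:300],None,fx=4,fy=4,interpolation=cv2.INTER_CUBIC))
E
```

```text
clock 12.25 pos [ 0.6    -0.2219  0.0613] force [-11.4   0.8  21.6] shift [ 0.0011 -0.0005 -0.0004] | 0.001 turn [-0.04  0.13 -0.23] 0.3
```

View pics/s9.png

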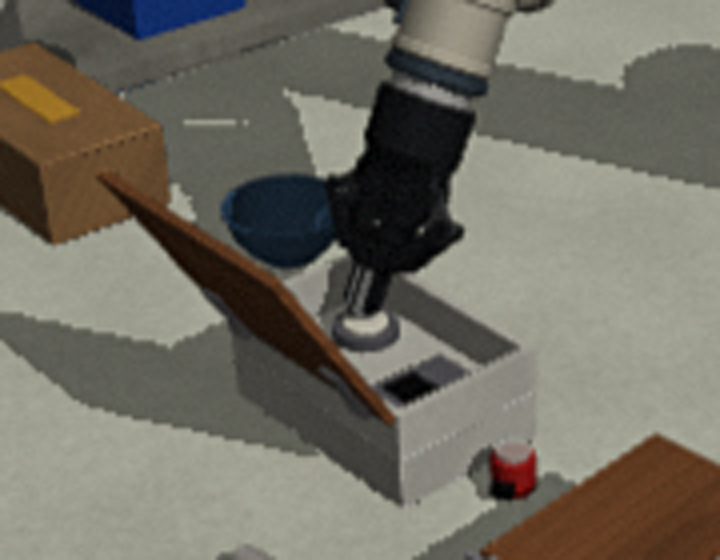

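The wrist force jumped to about 22 N, so the button is on its stop, and it shows flush in its ring at crop (365,325). I'll retract straight up.

>>> arm_command --pt "-0.01 0.006 0 0 0 0" --pt "-0.03 0.017 0 0 0 0" --pt "-0.055 0.032 0 0 0 0" --pt "-0.085 0.05 0 0 0 0" --pt "-0.115 0.067 0 0 0 0"

```text
clock: 12.8
position: [0.5995, -0.2214, 0.193]
tcp_rot: [1.57, 1.047, 0.171]
wrist_force: [0.0, 0.7, 0.1]
gripper_width: -0.003
```

>>> arm_command --pt "-0.03 0 0 0 0 0" --pt "-0.06 0 0 0 0 0" --pt "-0.08 0 0 0 0 0" --pt "-0.08 0 0 0 0 0" --pt "-0.08 0 0 0 0 0"

```text
clock: 13.3
position: [0.5604, -0.2284, 0.2615]
tcp_rot: [1.568, 1.045, 0.17]
wrist_force: [0.4, -0.7, 0.0]
gripper_width: -0.003
```

```bash
python3 - <<'E'
from h import *
o=arm.get_obs(); print(o["clock"],o["position"].round(3),o["wrist_force"].round(1),np.abs(o["qvel"]).max().round(3))
s=arm.capture("scene"); cv2.imwrite("pics/s10.png",cv2.resize(s[60:260,120:340],None,fx=3.2,fy=2.9,interpolation=cv2.INTER_CUBIC))
a=cv2.imread("pics/s7r.png"); d=cv2.absdiff(a,s).max(2); print("button patch diff",d[160:178,203:220].max(), "flap patch", d[130:165,150:200].max())
t=arm.capture("top"); t0=cv2.imread("pics/t7r.png"); cv2.imwrite("pics/t10.png",t)
E
```

```text
13.3 [ 0.56  -0.228  0.261] [ 0.4 -0.7  0. ] 0.027
button patch diff 9 flap patch 70
```

View pics/s10.png

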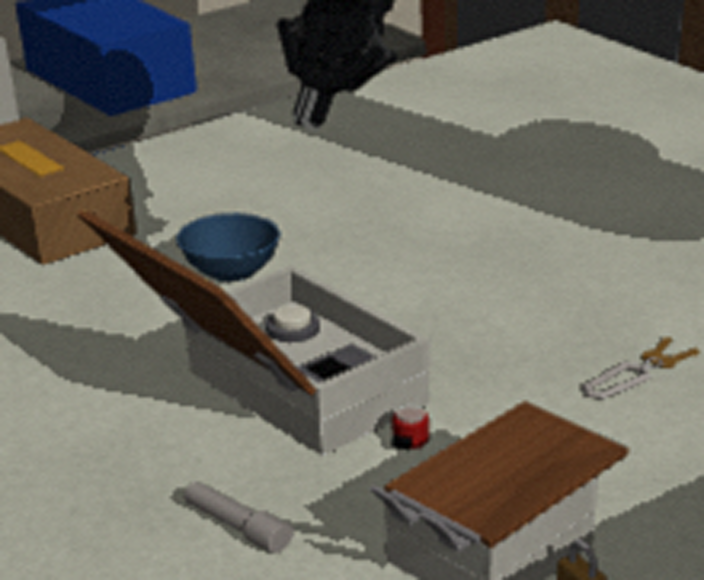

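View pics/t10.png

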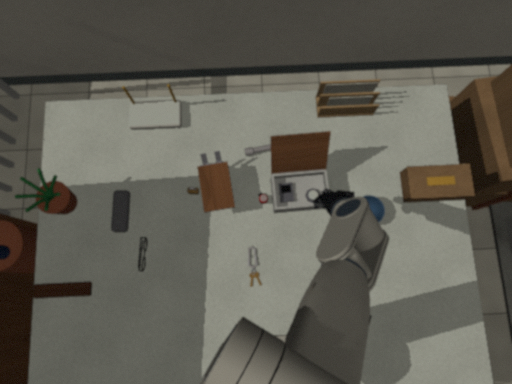

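```bash
python3 - <<'E'
from h import *
c,s_=np.cos(.035),np.sin(.035); B=np.array([.610,-.177])
def W(x,y,z): return np.r_[B+[c*x-s_*y,s_*x+c*y],z]
for th in (1.8,1.95,2.0,2.1,2.2):
    for h in (0,.008):
        r=.17; X=.065-r*np.cos(th)+h*np.sin(th)*1; Z=.08+r*np.sin(th)+h*np.cos(th)
        print(th,h,[proj(n,W(X,y,Z)).round(1) for n in ("top","scene") for y in (.1,-.1)])
t=arm.capture("top"); t0=cv2.imread("pics/t10.png"); d=cv2.absdiff(t,t0).max(2); print("still?",d[125:225,260:335].max())
cv2.imwrite("pics/t11.png",cv2.resize(t[120:220,180:340],None,fx=5,fy=5,interpolation=cv2.INTER_CUBIC))
E
```

```text
1.8 0 [array([272.4, 148.9]), array([334. , 144.1]), array([203.6, 144.8]), array([159.4, 118.5])]
1.8 0.008 [array([272.2, 146.8]), array([333.6, 142. ]), array([201.2, 146.5]), array([157.1, 120. ])]
1.95 0 [array([271.6, 142.5]), array([332.6, 137.8]), array([196. , 150.7]), array([152.2, 123.7])]
1.95 0.008 [array([271.4, 140.7]), array([332.2, 136. ]), array([193.7, 152.8]), array([150. , 125.6])]
2.0 0 [array([271.4, 140.6]), array([332.1, 135.9]), array([193.6, 153. ]), array([149.9, 125.7])]
2.0 0.008 [array([271.1, 138.9]), array([331.7, 134.2]), array([191.3, 155.1]), array([147.8, 127.6])]
2.1 0 [array([270.9, 137.1]), array([331.1, 132.4]), array([188.9, 157.8]), array([145.5, 130. ])]
2.1 0.008 [array([270.6, 135.5]), array([330.6, 130.9]), array([186.8, 160.1]), array([143.5, 132.1])]
2.2 0 [array([270.3, 134. ]), array([330.1, 129.4]), array([184.5, 163. ]), array([141.5, 134.7])]
2.2 0.008 [array([270.1, 132.7]), array([329.6, 128.1]), array([182.6, 165.5]), array([139.6, 137. ])]
still? 16
```

View pics/t11.png

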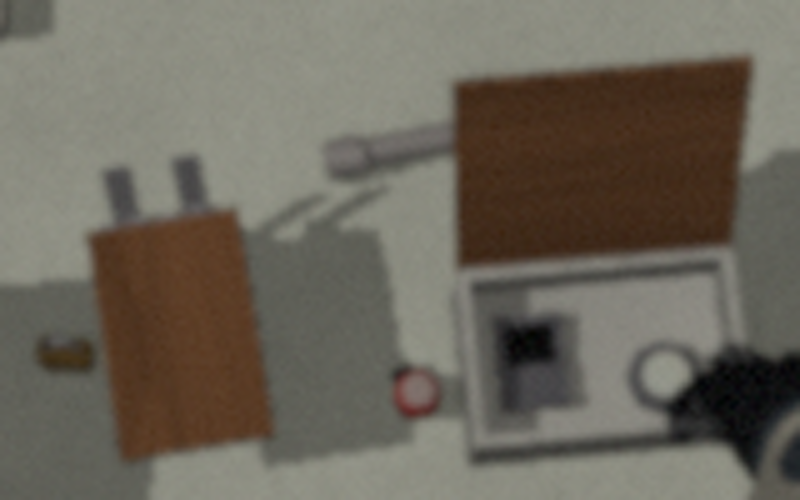

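The flap's free corners, at top pixels (271.4,136.6) and (330,131.4), match 2.1 rad. The flap is still, the button is up and the narrow flap is shut. I'll hand in the job.

```bash
python3 -c "
from station import arm
print(arm.sign_off())"
```

```text
the job is handed in; nothing more can be done
None
```

The hall radiator is on boost as asked, and I handed the job in at about 13.5 s on the clock. No verdict was reported.

- **Flap:** I hooked the closed fingertips under the wide flap's lip and pushed it along its arc. It passed its balance point and fell back open by itself, and I then took the fingers away. The wrist force read about 1 N at each stop on the way.
- **Button:** I pressed it down at a tilt until the wrist force rose from about 5 N to 22 N on its stop. I held it there, then backed straight off. The tilt was needed because of the arm's reach.

Last checks before handing in:
- **Flap open:** its edge in the top view matches about 2.1 rad. Two successive pictures differ only by noise, so it is still.
- **Button up:** it looks the same in the scene camera as before the press.
- **Narrow flap and other things:** the narrow flap is shut. The bike light, torch, carabiner, padlock, glasses and case look unmoved. The bowl was partly hidden by the arm in the top view, but looks unmoved in the scene view.
- **Robot clear:** the wrist force was near zero with the tool about 26 cm above the shelf.

Two small disagreements:
- **Button position:** in the scene view the button sat about 2 pixels from where I predicted. The wrist camera put it within 3 mm.
- **Picture difference at the flap:** one comparison of earlier and later scene pictures differed there. I put that down to shadows or the flap still settling, and the 2.1 rad measurement came after it.

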